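Hold the sander's sprung hood just below its tipping point

ROBOT

A 7-joint arm with a two-finger parallel gripper is mounted at the origin on the work surface. World frame = base frame: x ahead of the robot, y to its left, z up, the work surface at z = 0. Lengths are in m, angles in rad, forces in N, time in s.
With the tool pointing down it reaches from about 0.35 to 0.9 m from the base axis. Payload 8.1 kg.
Tool frame: the origin (TCP) lies on the centre line of the jaws, within the pads' length; the fingertips stand 19 mm ahead of it and the grasp point (between the pads) is the TCP; z points along the fingers, y is the direction in which the jaws open and shut (so a half turn about z gives the same grasp; the last joint's range is limited). The gripper opens to 92 mm and grips with 3 to 60 N. Pads are 19 mm wide; open, the fingers measure 130 mm over their backs; the gripper's body (75 mm by 190 mm) begins 47 mm behind the grasp point.
Start: joints at [-1.402, 0.434, 0.025, 1.573, -0.012, 1.134, -0.075], TCP at [0.168, 0.602, 0.246] pointing down, gripper open.
Joint ranges: [-2.62, 2.62], [-0.44, 2.09], [-1.27, 1.32], [0.08, 2.57], [-1.32, 4.46], [0.12, 2], [-2.74, 2.74]. Speed limits (rad/s): [2.22, 2.22, 3.01, 3.01, 3.14, 3.14, 3.14].

INTERFACE

Orientations are given as a rotation vector (axis times angle).
In Python, from cell import monitor, imaging, workorder, outline_of gives the robot as it stands.
- The arm moves only by the tool move_arm, never from a script. Its argument "series" is a list of rows, each a list of 6 numbers: the shift along the world's x, y, z in cm, then the turn, a rotation vector about the world's x, y, z in degrees. A call has 1 to 8 rows; each row shifts and turns the commanded pose from where the row before left it; what a row does not reach is not made up. A row lasts 1/10 s, in which the tool goes at most 50 mm and 8.59 degrees, less where a joint would pass 70% of its speed; a pose out of reach is approached as far as the arm can. A call with a gripper value outside its range is refused whole. "grip" is the opening, from 0 (shut) to 1 (fully open), set as the call begins (left out, the last holds). The fingers move at their own pace and stop on an object; "force" is the grip in N (left out, the last holds). Time passes only in rows, so rows that do not move let the fingers close. It gives the time, the measured TCP pose, the force and the opening at its end, in the units of the state.
- monitor.observe(): the state, without advancing time (a new reading comes with each control period).
- imaging.get_image(name): name is "scene" or "top" or "wrist"; returns a dict with "color" (480x640x3 uint8, red, green, blue), "fx", "fy", "cx", "cy" (pixels), "rvec" (rotation vector, rad) and "tvec" (3), from world to camera coordinates, as OpenCV has them; the wrist camera has in their place "mount" (4x4, takes a point from camera to tool coordinates, whose origin is the TCP and whose axes are the flange's). Camera axes: x right, y down, z forward; pixel columns grow to the right and rows downward; lengths in m; the calibration is good to about 2 mm. A picture is of the moment at which its call begins: read the wrist's pose just before it. There is no depth.
- workorder.sign_off(): hands the job in, once; it reports no verdict.
Trained networks look in the newest picture that a camera, given by its name, has taken for a name from the list of things; names that differ only in an ending like _2 or _b are one class to them, and where a whole thing is asked for, a point or a joint stands for the part that bears it (a point fixed in the world has none). Each returns a list of dicts, best first, with "p" (0 to 1); they miss things now and then, are a little off and sometimes report something else, mostly with a low value. They report only what shows in the picture. A call takes as long as a camera call. They do not tell look-alikes from the thing itself.
- outline_of(camera, thing): "mask" (480x640 bool, what is visible of it) and "rect" ([left, top, width, height] in pixels, round what is visible of it).
The state is a dict: "clock": time; "joints": joint angles; "dq": joint speeds; "joint_efforts": joint torques, N m; "position": TCP position; "ee_rot": TCP orientation; "force": force on the tool from outside, world axes, zero at the start; "ft_torque": the same for the moment, N m; "width": opening from 0.0 (shut) to 1.0 (fully open).
Only numpy, scipy, OpenCV 4.12 (cv2) and the standard library are available. Lean on these libraries where they do the work, as an engineer would, in place of code of your own. Each camera call takes 0.05 s, during which the arm holds its last target. There are 200 camera calls.

TASK

The drum sander's green sprung hood needs its hinge spring looked at: first take the cork sanding block off the closed hood and set it down flat in the plywood tray (do not drop it). Then lift the hood smoothly a few degrees past the point where it balances (46 degrees open) so that the spring takes over, but not flung fully open, ease it back and finish still holding it with the gripper just below that point, 35 to 43 degrees open; do not let go, and leave the glue bottle, tool pot and jar where they stand.

Things in the scene. Friction and masses are not known exactly. Their poses are not given: they have to be found in the camera images.
- hood (a joint): opening angle of the green sheet-metal hood, rad: 0 shut, grows as the front edge rises, stop at 1.4. Hinged along its rear edge (away from the robot). 0.9 kg with a hinge spring: below 0.80 rad (46 deg) it falls shut by itself, above it swings open by itself. Closing moment 0.3 N m when shut, 0.1 at 0.6, 0 at 0.80, almost no friction: under 2 N at the bar
- hood_bar (a point): middle of the hood's handle: round bar 12 mm thick, 120 mm long, parallel to the hinge, its middle 35 mm off the hood's 45 deg sloping front, on two end posts. Moves with the hood; hood shut, it is 187 mm in front of the hinge (towards the robot) and 67 mm above it. Pinch it along the slope's normal (tool tilted about 45 deg); it can turn between the pads. Axes turn with the hood
- hood_hinge (a point): point on the hinge axis, mid width, 71.5 mm above the bench, 100 mm behind the sander's middle. Fixed to the sander: x points front to rear (away from the robot), y along the hinge axis to the left, z up; a positive hood angle is a positive turn about this y
- sander: grey bench drum sander, base 220 mm (x, front to rear) by 240 (y) by 70 high, fixed; origin mid underside on the bench, axes as hood_hinge. The shut hood on it is 75 mm tall: flat top 146.5 mm above the bench, 130 mm deep from the hinge forward, 240 wide; then a 45 deg front down to the base's front edge
- block: cork sanding block with a dark wooden ridge on top, lying loose on the hood's flat top: 50 mm (x) by 100 mm (y) by 48 mm high (cork up to 36 mm, ridge 28 mm wide in x above), 0.13 to 0.25 kg; origin at the middle of its underside, z up. Grip it across its x, about 25 mm above the underside
- tray: shallow open plywood tray fixed to the bench, 170 mm (x) by 210 mm (y) by 35 mm high, walls and floor 8 mm thick; origin at the middle of its underside on the bench
- glue: white glue bottle with an orange cap, 56 mm across, 150 mm high; origin under its middle; leave alone
- toolpot: steel pot of hand tools, 90 mm across, 175 mm high with the tools; origin under its middle; leave alone
- jar: small amber glass jar with a dark lid, 52 mm across, 55 mm high; origin under its middle; leave alone
Things that resemble listed ones, but are neither listed nor needed, are in the scene too. There is more than one size of the block; the job needs the middle-sized.

How it is judged:
On the way, in this order (a step that is already met when the one before it is completed fails the run):
1. the sanding block lies flat in the tray, let go, with the hood still shut (x of block in the frame of tray between -0.065 and 0.065 m and y of block in the frame of tray between -0.085 and 0.085 m and z of block in the frame of tray below 0.02 m and angle between block's own z axis and vertical below 0.2 rad and contact force between the fingers and block below 0.05 N and linear speed of block below 0.05 m/s and value of joint hood below 0.06 rad), for 0.2 s.
2. the hood is raised past its balance point, to more than 0.84 rad (value of joint hood above 0.84 rad), for 0.1 s.
At the end, for the whole second after the job is handed in: the hood is held still by the gripper's fingers between 0.59 and 0.77 rad open (34 to 44 degrees), touching no loose thing, and the sanding block lies flat in the tray (value of joint hood between 0.59 and 0.77 rad and velocity of joint hood between -0.05 and 0.05 rad/s and contact force between the fingers and hood above 0.05 N and contact force between each of block, glue, toolpot, jar and hood below 0.05 N and x of block in the frame of tray between -0.065 and 0.065 m and y of block in the frame of tray between -0.085 and 0.085 m and z of block in the frame of tray below 0.02 m and angle between block's own z axis and vertical below 0.2 rad); the arm keeps its last pose, push and grip.
It fails at once if the hood is raised before the block is in the tray (value of joint hood above 0.12 rad and horizontal distance between block and tray above 0.12 m).
It fails at once if the block is dropped (faster than 0.7 m/s while not held) (contact force between the fingers and block below 0.02 N and linear speed of block above 0.7 m/s).
It fails at once if the hood is flung fully open (past 1.3 rad) (value of joint hood above 1.3 rad).
It fails at once if the hood is jerked up or slammed (faster than 2.5 rad/s) (velocity of joint hood above 2.5 rad/s or velocity of joint hood below -2.5 rad/s).
It fails at once if a bystander is moved by more than 30 mm (distance of any of glue, toolpot, jar from where it was at the start of the episode above 0.03 m).
It also fails if it takes over 62 s, if anything falls off the work surface, if the arm or the gripper's body presses on something with over 40 N, if the wrist force passes 120 N, or if a joint passes its speed limit or range.

## Working session

There is one attempt and no reset: what is moved stays moved. The work goes in short steps, Python scripts to look and compute and a tool call to move; the robot and the scene stay as the last step left them, time stands still between calls to the robot, and variables do not carry over. Pictures are saved under pics/ and viewed, about 8 in all and at most 12, crops included, and the job is handed in when it is done.

Besides the shell and the picture viewer there is one more tool, called after "Emit:" as name(argument=value, ...) on one line, values as JSON. move_arm: Moves the arm, as the interface text tells. Its arguments: {"type":"object","properties":{"series":{"type":"array"},"grip":{"type":"number"},"force":{"type":"number"}},"required":["series"]}

```bash
mkdir -p pics; ls
cat > h.py <<'E'
import numpy as np, cv2
from cell import monitor, imaging, workorder, outline_of
def ray(im,u,v):
    R=cv2.Rodrigues(np.array(im["rvec"],float))[0]; t=np.array(im["tvec"],float).ravel()
    d=R.T@np.array([(u-im["cx"])/im["fx"],(v-im["cy"])/im["fy"],1]); return -R.T@t,d
def atz(im,u,v,z):
    o,d=ray(im,u,v); return o+d*(z-o[2])/d[2]
def proj(im,P):
    return cv2.projectPoints(np.array(P,float).reshape(-1,3),np.array(im["rvec"],float),np.array(im["tvec"],float),np.array([[im["fx"],0,im["cx"]],[0,im["fy"],im["cy"]],[0,0,1.]]),None)[0].reshape(-1,2)
def save(im,n): cv2.imwrite(n,im["color"][:,:,::-1])
E
python3 - <<'E'
from h import *
s=monitor.observe(); print({k:np.round(v,3) for k,v in s.items()})
for c in("top","scene"):
    im=imaging.get_image(c); save(im,f"pics/{c}0.png"); print(c,np.round(ray(im,320,240),3))
    for t in("block","tray","hood","sander","glue","toolpot","jar"):
        for o in outline_of(c,t)[:4]:
            m=o["mask"].astype(np.uint8); q=cv2.minAreaRect(cv2.findNonZero(m)) if m.any() else None
            print(c,t,round(o["p"],2),np.round(o["rect"]),q and [np.round(x,1) for x in q])
E
```

```text
pics
{'clock': np.float64(0.0), 'joints': array([-1.402,  0.435,  0.025,  1.574, -0.012,  1.134, -0.075]), 'dq': array([-0.001,  0.001, -0.   ,  0.001,  0.001, -0.   , -0.001]), 'joint_efforts': array([-1.0000e-03, -6.6788e+01,  9.8500e-01, -3.1444e+01, -6.0000e-02,
        4.3000e-02,  0.0000e+00]), 'position': array([0.168, 0.602, 0.245]), 'ee_rot': array([-4.260e-01, -3.113e+00,  2.000e-03]), 'force': array([-0.103, -0.418,  0.269]), 'ft_torque': array([-0.025, -0.004, -0.016]), 'width': np.float64(1.003)}
top [[ 0.243  0.014  1.528]
 [ 0.209  0.005 -0.978]]
top block 0.87 [252. 194.  38.  28.] [array([270.7, 205.8]), array([38.5, 23. ]), np.float64(6.7)]
top block 0.72 [278. 293.  20.  20.] [array([286.5, 301.5]), array([23., 11.]), np.float64(90.0)]
top block 0.6 [163. 251.  55.  45.] [array([187.8, 274.7]), array([27.8, 52.8]), np.float64(64.2)]
top hood 0.55 [220. 184.  89.  77.] [array([263.9, 221.4]), array([72.8, 87.6]), np.float64(85.9)]
top sander 0.84 [217. 175.  94. 100.] [array([264.2, 222.9]), array([93.9, 87.8]), np.float64(85.8)]
top glue 0.85 [158. 209.  30.  27.] 
[... 637 characters left out ...]
340. 178. 146. 108.] [array([414.1, 222.8]), array([105.3, 113.4]), np.float64(42.0)]
scene sander 0.63 [336. 177. 146. 129.] [array([417.3, 236.4]), array([128.4, 126.9]), np.float64(40.9)]
scene glue 0.93 [484. 156.  27.  53.] [array([498.9, 183.7]), array([23.8, 55.6]), np.float64(16.7)]
scene glue 0.19 [225. 279. 127. 121.] [array([289.2, 335.9]), array([ 85.8, 106.9]), np.float64(43.6)]
scene toolpot 0.74 [337. 177. 142. 125.] [array([417.3, 236.4]), array([129.9, 126.5]), np.float64(40.6)]
scene toolpot 0.65 [124. 339.  70.  81.] [array([158.8, 379.6]), array([81.4, 52.8]), np.float64(63.4)]
scene jar 0.77 [286. 211.  22.  29.] [array([298., 225.]), array([28., 20.]), np.float64(90.0)]
```

Run:
```python
import cv2
t=cv2.imread("pics/top0.png")[120:360,130:530]; cv2.imwrite("pics/topc.png",cv2.resize(t,None,fx=2,fy=2,interpolation=cv2.INTER_CUBIC))
```

```text
(no output)
```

View pics/topc.png

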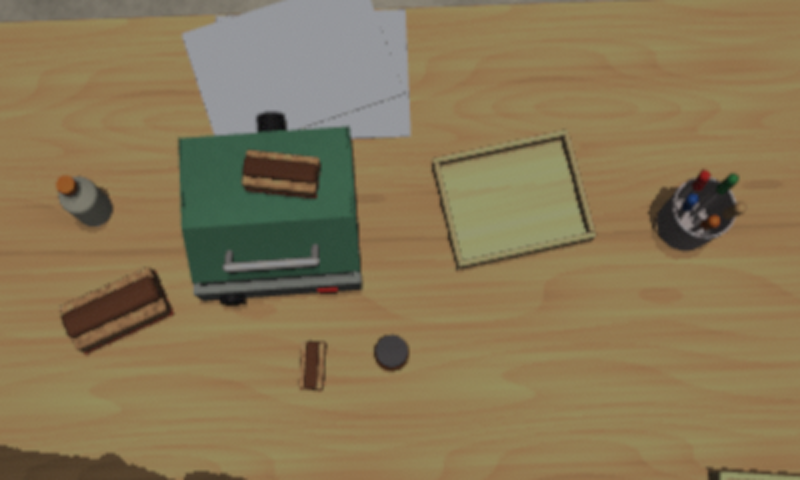

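View pics/scene0.png

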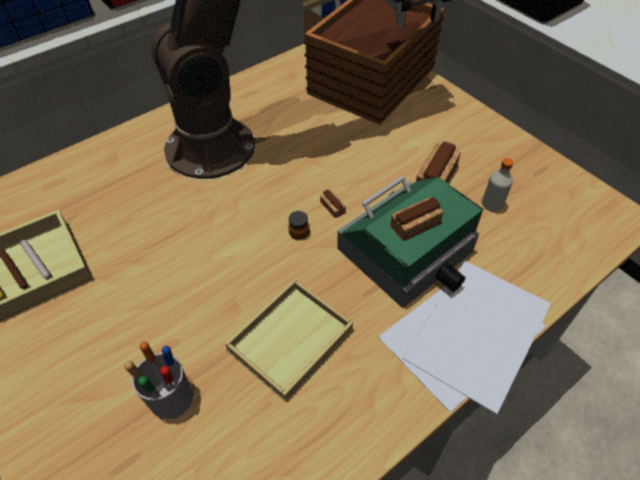

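The top crop shows the middle block on the hood at crop (282,173). The empty tray has corners at (433,160), (564,133), (593,237) and (458,267), and the bar runs (226,266) to (320,262). The large and small decoys lie on the bench, and a basket stands under the arm.

```bash
cat > fit.py <<'E'
from h import *
from scipy.optimize import least_squares
def boxc(x,y,a,pts):
    c,s=np.cos(a),np.sin(a); p=np.array(pts,float); return np.c_[x+c*p[:,0]-s*p[:,1],y+s*p[:,0]+c*p[:,1],p[:,2]]
E
python3 - <<'E'
from fit import *
T=imaging.get_image("top"); S=imaging.get_image("scene")
f=lambda L:np.array(L,float)/2+[130,120]
tr=f([(433,160),(564,133),(593,237),(458,267)])
ho=f([(179,140),(349,128),(356,215),(188,227)])
bl=f([(245,152),(320,156),(317,196),(243,190)])
ba=f([(226,266),(320,262)])
def show(n,px,z):
    w=np.array([atz(T,u,v,z) for u,v in px]); print(n,np.round(w,3).tolist(),"sides",np.round(np.linalg.norm(w-np.roll(w,-1,0),axis=1),3),"mid",np.round(w.mean(0),3)); return w
show("tray",tr,.035);show("hood",ho,.1465);show("bar",ba,.1385);show("block",bl,.1465+.036)
o=[q for q in outline_of("top","toolpot")];
# joint fits: top + scene points
def fit(n,pts,pt,ps,x0):
    r=least_squares(lambda p:np.r_[(proj(T,boxc(*p,pts[0]))-pt).ravel(),(proj(S,boxc(*p,pts[1]))-ps).ravel()],x0)
    print(n,np.round(r.x,4),"yaw deg",round(np.degrees(r.x[2]),1),"res",np.round(r.fun,1)); return r.x
tp=[(.085,.105,.035),(.085,-.105,.035),(-.085,-.105,.035),(-.085,.105,.035)]
# scene tray rim corners: left-front.. (297,285) (353,325) (289,392) (228,345)
fit("tray",(tp,[(-.085,.105,.035),(.085,.105,.035),(.085,-.105,.035),(-.085,-.105,.035)]),tr,np.array([(296,284),(352,323),(289,391),(228,345)]),[.5,-.1,.2])
hp=[(0,.12,.1465),(0,-.12,.1465),(-.13,-.12,.1465),(-.13,.12,.1465)]
bp=[(-.187,.06,.1385),(-.187,-.06,.1385)]
h=fit("hinge",(hp+bp,[(0,.12,.1465),(0,-.12,.1465)]+bp),np.r_[ho,ba],np.array([(480,213),(404,284),(408,181),(365,210)]),[.6,.1,0])
for c,im in(("t",T),("s",S)):
    d=im["color"][:,:,::-1].copy()
    d=cv2.resize(d,None,fx=2,fy=2)
    L=[boxc(*h,hp),boxc(*h,bp)]
    for P in L: cv2.polylines(d,[(proj(im,P)*2).astype(int)],True,(0,0,255),1)
    d=d[240:640,300:1060] if c=="t" else d[240:840,380:1060]
    cv2.imwrite(f"pics/ov_{c}.png",d)
a=cv2.imread("pics/ov_t.png");
E
```

```text
tray [[0.682, -0.063, 0.035], [0.717, -0.262, 0.035], [0.556, -0.294, 0.035], [0.518, -0.092, 0.035]] sides [0.202 0.165 0.205 0.167] mid [ 0.618 -0.178  0.035]
hood [[0.692, 0.296, 0.147], [0.7, 0.058, 0.147], [0.575, 0.052, 0.147], [0.567, 0.283, 0.147]] sides [0.238 0.126 0.231 0.126] mid [0.634 0.172 0.147]
bar [[0.512, 0.232, 0.139], [0.513, 0.104, 0.139]] sides [0.129 0.129] mid [0.512 0.168 0.139]
block [[0.66, 0.199, 0.182], [0.65, 0.098, 0.182], [0.595, 0.103, 0.182], [0.607, 0.202, 0.182]] sides [0.102 0.056 0.1   0.053] mid [0.628 0.15  0.182]
tray [ 0.6264 -0.177   0.1959] yaw deg 11.2 res [-1.9 -2.2  0.2 -4.1  0.8 -2.6 -0.6 -1.6 -1.6 -6.8  2.5 -2.5 -2.6  3.6
 -3.1 -2. ]
hinge [0.7085 0.1695 0.0297] yaw deg 1.7 res [  2.4  -4.6   3.   -4.1   2.3  -2.6  -0.9  -2.9   3.1  -3.   -0.2  -3.8
   3.   -1.5   1.1 -13.3  -6.4  -1.2  -1.8  -4.8]
```

View pics/ov_s.png

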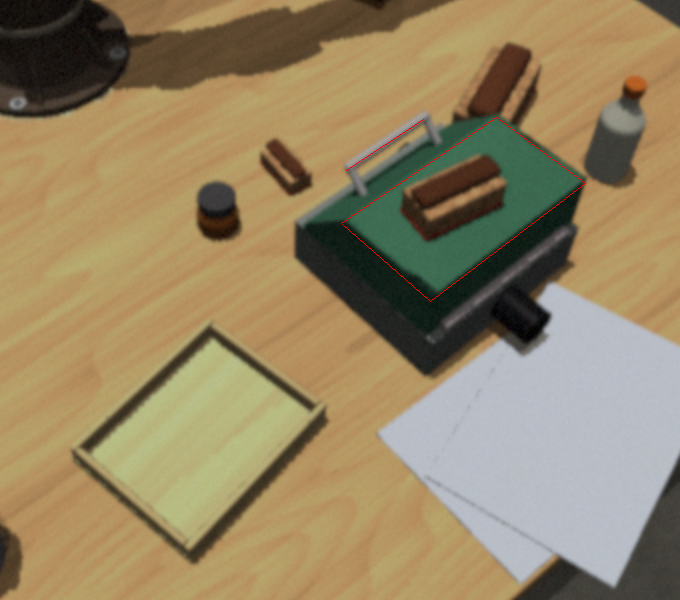

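The scene corner I picked for the hood's right rear was the base, not the hood top. I'll refit with the corrected points read from this view and add the block.

Run:
```python
from fit import *
T=imaging.get_image("top"); S=imaging.get_image("scene")
f=lambda L:np.array(L,float)/2+[130,120]
g=lambda L:np.array(L,float)/2+[190,120]
def fit(n,pts,pt,ps,x0):
    r=least_squares(lambda p:np.r_[(proj(T,boxc(*p,pts))-pt).ravel(),(proj(S,boxc(*p,pts))-ps).ravel()],x0,loss="soft_l1")
    print(n,np.round(r.x,4),"yaw deg",round(np.degrees(r.x[2]),1),"res",np.round(r.fun,1)); return r.x
tp=[(.085,.105,.035),(.085,-.105,.035),(-.085,-.105,.035),(-.085,.105,.035)]
fit("tray",tp,f([(433,160),(564,133),(593,237),(458,267)]),g([(325,406),(190,550),(76,452),(211,325)]),[.6,-.17,.2])
hp=[(0,.12,.1465),(0,-.12,.1465),(-.13,-.12,.1465),(-.13,.12,.1465),(-.187,.06,.1385),(-.187,-.06,.1385)]
h=fit("hinge",hp,f([(179,140),(349,128),(356,215),(188,227),(226,266),(320,262)]),g([(585,183),(430,300),(340,223),(495,118),(429,118),(349,167)]),[.7,.17,0])
z=.1465+.036
b=fit("block",[(.025,.05,z),(.025,-.05,z),(-.025,-.05,z),(-.025,.05,z)],f([(245,152),(320,156),(317,196),(243,190)]),g([(502,180),(422,222),(405,193),(485,155)]),[.63,.15,-.05])
for c in("top","scene"):
    I=imaging.get_image(c)
    for t,zz in(("jar",.055),("glue",.075),("toolpot",.09)):
        for o in outline_of(c,t)[:1]:
            l,tt,w,hh=o["rect"]; print(c,t,np.round(atz(I,l+w/2,tt+hh/2,zz/1.5),3))
R=cv2.Rodrigues(np.array(monitor.observe()["ee_rot"]))[0]; print(np.round(R,3)); print(np.round(imaging.get_image("wrist")["mount"],3))
```

```text
tray [ 0.6261 -0.1789  0.1857] yaw deg 10.6 res [-1.  -2.5  1.2 -3.7  1.3 -2.1 -0.3 -1.7  1.4 -1.6 -0.2  0.  -4.1 -3.2
 -1.3 -4.9]
hinge [0.7035 0.1734 0.0323] yaw deg 1.9 res [ 1.  -2.7  1.7 -2.4  1.1 -0.9 -2.2 -1.   1.8 -1.  -1.4 -2.  -0.2 -2.3
 -0.1 -1.8  0.6 -1.7  0.3 -2.3 -3.4 -1.1 -1.6 -0.3]
block [ 0.6324  0.1491 -0.1272] yaw deg -7.3 res [ 1.3 -1.4  0.4 -0.2  0.  -2.4  0.1 -2.6  0.7 -0.2  1.9 -1.8 -4.  -3.3
 -5.7 -2.8]
top jar [0.393 0.016 0.037]
top glue [0.633 0.456 0.05 ]
top toolpot [ 0.58  -0.448  0.06 ]
scene jar [0.41  0.006 0.037]
scene glue [0.615 0.167 0.05 ]
scene toolpot [ 0.564 -0.439  0.06 ]
[[-0.963  0.269  0.   ]
 [ 0.269  0.963  0.   ]
 [-0.     0.    -1.   ]]
[[-0.    -0.963 -0.268  0.071]
 [ 1.     0.    -0.     0.   ]
 [ 0.    -0.268  0.963 -0.139]
 [ 0.     0.     0.     1.   ]]
```

Emit:
move_arm(series=[[0,0,5,0,0,0],[0,0,5,0,0,0],[3.3,-3.3,0,0,0,-6],[3.3,-3.3,0,0,0,-6],[3.3,-3.3,0,0,0,-6],[3.3,-3.3,0,0,0,-6],[3.3,-3.3,0,0,0,-6],[3.3,-3.3,0,0,0,-6]], grip=1)

```text
clock: 2.3
position: [0.3669, 0.4025, 0.346]
ee_rot: [-1.373, -2.826, -0.001]
force: [1.4, 0.9, 0.7]
width: 1.002
```

Emit:
move_arm(series=[[3.3,-3.3,0,0,0,-6],[3.3,-3.3,0,0,0,-6],[3.3,-3.2,0,0,0,-6],[3.3,-3.2,0,0,0,-6],[3.3,-3.2,0,0,0,-6],[3.3,-3.2,0,0,0,-6],[3.3,-3.2,0,0,0,-5],[3.3,-3.2,0,0,0,-5]])

```text
clock: 3.1
position: [0.6309, 0.1449, 0.3459]
ee_rot: [-2.366, -2.066, -0.001]
force: [-0.3, 1.5, -0.3]
width: 0.999
```

```bash
cat >> h.py <<'E'
def wrist():
    s=monitor.observe(); im=imaging.get_image("wrist")
    M=np.eye(4); M[:3,:3]=cv2.Rodrigues(np.array(s["ee_rot"],float))[0]; M[:3,3]=s["position"]
    W=np.linalg.inv(M@np.array(im["mount"])); im["rvec"]=cv2.Rodrigues(W[:3,:3])[0]; im["tvec"]=W[:3,3]; return s,im
E
python3 - <<'E'
from fit import *
s,im=wrist(); print(np.round(s["position"],4),np.round(cv2.Rodrigues(np.array(s["ee_rot"]))[0],3),s["clock"])
np.savez("w1.npz",**{k:im[k] for k in("rvec","tvec","fx","fy","cx","cy")})
d=im["color"][:,:,::-1].copy()
z=.1465+.036
P=boxc(.6324,.1491,-.1272,[(.025,.05,z),(.025,-.05,z),(-.025,-.05,z),(-.025,.05,z)])
cv2.polylines(d,[proj(im,P).astype(int)],True,(0,0,255),1)
hp=boxc(.7035,.1734,.0323,[(0,.12,.1465),(0,-.12,.1465),(-.13,-.12,.1465),(-.13,.12,.1465)])
cv2.polylines(d,[proj(im,hp).astype(int)],True,(0,0,255),1)
bp=boxc(.7035,.1734,.0323,[(-.187,.06,.1385),(-.187,-.06,.1385)])
cv2.polylines(d,[proj(im,bp).astype(int)],True,(0,0,255),1)
cv2.imwrite("pics/w1.png",d)
E
```

```text
[0.6309 0.1449 0.3459] [[ 0.135  0.991  0.   ]
 [ 0.991 -0.135  0.   ]
 [ 0.     0.    -1.   ]] 3.1
```

View pics/w1.png

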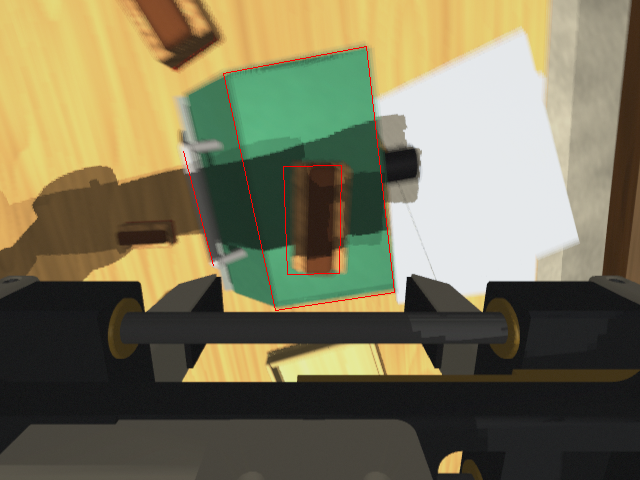

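The hood overlay fits well on the flat top, and the bar is nearer (190,150)–(230,262). The block sits right of my outline, with its ridge at about (319,218). Zooming for its exact corners.

Run:
```python
from fit import *
s,im=wrist(); d=im["color"][120:300,170:390,::-1].astype(float)
d=(255*(d/255)**.5).astype(np.uint8); d=cv2.resize(d,None,fx=3.2,fy=3.2,interpolation=cv2.INTER_CUBIC)
cv2.imwrite("pics/w1z.png",d)
for o in outline_of("wrist","block"):
    q=cv2.minAreaRect(cv2.findNonZero(o["mask"].astype(np.uint8))); print(round(o["p"],2),q,[np.round(atz(im,u,v,.1825),3).tolist() for u,v in cv2.boxPoints(q)])
```

```text
0.98 ((310.0, 207.0), (114.0, 56.0), 90.0) [[0.62, 0.207, 0.182], [0.667, 0.2, 0.182], [0.654, 0.097, 0.182], [0.602, 0.105, 0.182]]
0.88 ((139.73233032226562, 230.48452758789062), (27.0067138671875, 59.66754150390625), 86.18592071533203) [[0.456, 0.171, 0.182], [0.51, 0.166, 0.182], [0.505, 0.142, 0.182], [0.45, 0.146, 0.182]]
0.55 ((160.49998474121094, 17.000003814697266), (84.3144302368164, 66.28667449951172), 56.3099365234375) [[0.509, 0.336, 0.182], [0.557, 0.352, 0.182], [0.581, 0.302, 0.182], [0.531, 0.283, 0.182]]
```

View pics/w1z.png

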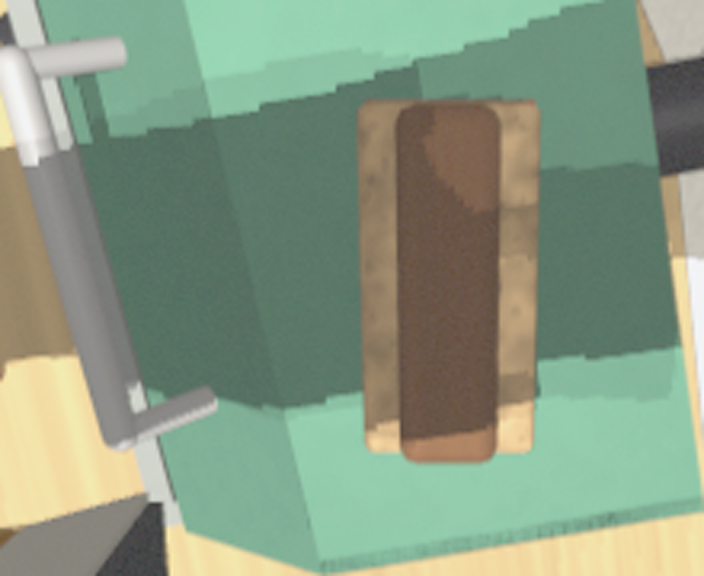

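Run:
```python
from fit import *
s,im=wrist(); print(s["clock"],np.round(s["position"],4),np.round(s["dq"],3))
g=lambda L:np.array(L,float)/3.2+[170,120]
z=.1825
px=g([(540,101),(534,454),(366,452),(360,101)])
w=np.array([atz(im,u,v,z) for u,v in px]); print(np.round(w,4).tolist(),np.round(np.linalg.norm(w-np.roll(w,-1,0),axis=1),4),w.mean(0))
P=[(.025,.05,z),(.025,-.05,z),(-.025,-.05,z),(-.025,.05,z)]
r=least_squares(lambda p:(proj(im,boxc(*p,P))-px).ravel(),[.63,.15,-.1]); print("block",r.x,np.degrees(r.x[2]),np.round(r.fun,1))
for q in g([(18,55),(125,440)]): print("bar",np.round(atz(im,*q,.1385),4))
for q in g([(320,572),(705,505)]): print("hood right corners",np.round(atz(im,*q,.1465),4))
np.savez("w2.npz",**{k:im[k] for k in("rvec","tvec","fx","fy","cx","cy")})
```

```text
3.25 [0.6314 0.1423 0.3453] [-0.049 -0.023 -0.058  0.025 -0.009  0.003  0.001]
[[0.6634, 0.2047, 0.1825], [0.6498, 0.1058, 0.1825], [0.6013, 0.1132, 0.1825], [0.6157, 0.2113, 0.1825]] [0.0998 0.0491 0.0992 0.0481] [0.63254883 0.15876043 0.1825    ]
block [ 0.63253633  0.15870188 -0.14145875] -8.104989556228643 [ 1.1 -0.1  0.5  0.1 -0.5  0.6 -1.1 -0.3]
bar [0.5114 0.2386 0.1385]
bar [0.5165 0.1139 0.1385]
hood right corners [0.5742 0.0611 0.1465]
hood right corners [0.7047 0.0673 0.1465]
```

Wrist and top estimates disagree by about 10 mm in y, and the arm was still settling. I'll let it settle and measure again.

Emit:
move_arm(series=[[0,0,0,0,0,0],[0,0,0,0,0,0],[0,0,0,0,0,0],[0,0,0,0,0,0]])

```text
clock: 3.7
position: [0.6294, 0.1469, 0.346]
ee_rot: [-2.362, -2.071, -0.001]
force: [-0.4, 0.4, 0.4]
width: 1.001
```

```bash
cat > bl.py <<'E'
from fit import *
s,im=wrist(); print(s["clock"],np.round(s["position"],4),np.round(s["dq"],3), "tool y deg",np.degrees(np.arctan2(*cv2.Rodrigues(np.array(s["ee_rot"]))[0][[1,0],1])))
z=.1825
P=[(.025,.05,z),(.025,-.05,z),(-.025,-.05,z),(-.025,.05,z)]
hsv=cv2.cvtColor(im["color"],cv2.COLOR_RGB2HSV)
o=outline_of("wrist","block")[0]; m=o["mask"].astype(np.uint8)
# cork/wood = warm hue, within dilated detection
reg=cv2.dilate(m,np.ones((15,15)))
m2=((hsv[...,0]<30)&(hsv[...,1]>50)).astype(np.uint8)*reg
m2=cv2.morphologyEx(m2,cv2.MORPH_OPEN,np.ones((5,5)))
for k in(m,m2):
    q=cv2.minAreaRect(cv2.findNonZero(k)); b=cv2.boxPoints(q)
    w=np.array([atz(im,u,v,z) for u,v in b]); print([np.round(x,1) for x in q],"mid",np.round(w.mean(0),4),"sides",np.round(np.linalg.norm(w-np.roll(w,-1,0),axis=1),3))
E
python3 bl.py
```

```text
3.7 [0.6294 0.1469 0.346 ] [ 0.004  0.004  0.003 -0.002  0.001  0.001  0.   ] tool y deg -7.4951519238832445
[array([145.4, 234.6]), array([28.2, 58.9]), np.float64(87.6)] mid [0.4772 0.1598 0.1825] sides [0.054 0.027 0.055 0.027]
[array([145.5, 234.5]), array([43., 73.]), np.float64(90.0)] mid [0.4772 0.1597 0.1825] sides [0.066 0.041 0.068 0.041]
```

```bash
sed -i 's/o=outline_of("wrist","block")\[0\]/o=min(outline_of("wrist","block"),key=lambda o:abs(o["rect"][0]+o["rect"][2]\/2-315))/' bl.py; python3 bl.py
```

```text
3.8 [0.6296 0.1465 0.3459] [ 0.004  0.002  0.004 -0.003  0.     0.     0.002] tool y deg -7.531066823708195
[array([318.2, 217.9]), array([ 56.1, 112.7]), np.float64(1.5)] mid [0.6358 0.152  0.1825] sides [0.104 0.049 0.104 0.053]
[array([318.9, 217.1]), array([ 55.2, 112.1]), np.float64(0.8)] mid [0.6366 0.1527 0.1825] sides [0.103 0.048 0.103 0.052]
```

Emit:
move_arm(series=[[0.5,0.4,-2,0,0,0],[0,0,-3,0,0,0],[0,0,-3,0,0,0],[0,0,-3,0,0,0],[0,0,-3,0,0,0],[0,0,-2,0,0,0],[0,0,-1.3,0,0,0],[0,0,0,0,0,0]])

```text
clock: 4.7
position: [0.6339, 0.15, 0.1711]
ee_rot: [-2.362, -2.069, 0.004]
force: [0.5, 0.4, 1.0]
width: 0.998
```

Emit:
move_arm(series=[[0,0,0,0,0,0],[0,0,0,0,0,0],[0,0,0,0,0,0],[0,0,0,0,0,0],[0,0,0,0,0,0],[0,0,0,0,0,0]], grip=0, force=12)

```text
clock: 5.3
position: [0.6348, 0.1501, 0.173]
ee_rot: [2.363, 2.07, 0.0]
force: [0.2, 0.1, 2.4]
width: 0.548
```

Emit:
move_arm(series=[[0,0,0,0,0,0],[0,0,1,0,0,0],[0,0,2,0,0,0],[0,0,3,0,0,0],[0,-1.5,3,0,0,1],[-0.1,-3,1,0,0,2],[-0.2,-3,0,0,0,2],[-0.2,-3,0,0,0,2]], force=20)

```text
clock: 6.1
position: [0.6298, 0.044, 0.2738]
ee_rot: [2.23, 2.212, 0.001]
force: [-0.1, -0.2, -1.8]
width: 0.541
```

Emit:
move_arm(series=[[-0.1,-3,0,0,0,2],[-0.2,-3,0,0,0,2],[-0.1,-3,0,0,0,2],[-0.1,-3,0,0,0,2],[-0.1,-3,0,0,0,2],[-0.1,-3,0,0,0,1],[-0.1,-2.5,0,0,0,0],[0,-1.8,0,0,0,0]])

```text
clock: 6.9
position: [0.6212, -0.1803, 0.2732]
ee_rot: [2.013, 2.412, -0.001]
force: [0.1, 0.1, -1.4]
width: 0.542
```

Emit:
move_arm(series=[[0,0,0,0,0,0],[0,0,0,0,0,0],[0,0,0,0,0,0],[0,0,0,0,0,0]])

```text
clock: 7.3
position: [0.6222, -0.1763, 0.2727]
ee_rot: [-2.008, -2.416, -0.001]
force: [-0.0, -0.5, -2.5]
width: 0.544
```

Run:
```python
from fit import *
s,im=wrist(); print(s["clock"],np.round(s["position"],4),s["width"],np.round(s["force"],2))
d=im["color"][:,:,::-1].copy()
tp=[(.085,.105,.035),(.085,-.105,.035),(-.085,-.105,.035),(-.085,.105,.035)]
cv2.polylines(d,[proj(im,boxc(.6261,-.1789,.1857,tp)).astype(int)],True,(0,0,255),1)
cv2.imwrite("pics/w3.png",d)
```

```text
7.3 [ 0.6222 -0.1763  0.2727] 0.543794717437456 [-0.02 -0.48 -2.48]
```

View pics/w3.png

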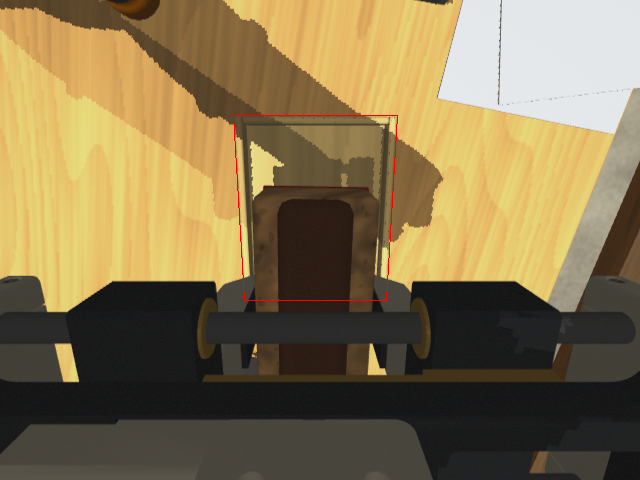

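The block is held with its axis along the tray, and the tray rim spans (237–394, top at 117), which agrees with my outline. Lowering it.

Emit:
move_arm(series=[[0.4,-0.3,-2,0,0,0],[0,0,-4,0,0,0],[0,0,-4,0,0,0],[0,0,-4,0,0,0],[0,0,-4,0,0,0],[0,0,-2.5,0,0,0],[0,0,-1.5,0,0,0],[0,0,-0.5,0,0,0]])

```text
clock: 8.15
position: [0.6254, -0.1802, 0.0464]
ee_rot: [-2.009, -2.413, 0.001]
force: [0.4, 0.5, -2.5]
width: 0.544
```

Emit:
move_arm(series=[[0,0,0,0,0,0],[0,0,-0.3,0,0,0],[0,0,-0.3,0,0,0],[0,0,-0.3,0,0,0],[0,0,-0.2,0,0,0],[0,0,0,0,0,0],[0,0,0,0,0,0]])

```text
clock: 8.85
position: [0.6258, -0.181, 0.0368]
ee_rot: [2.01, 2.414, 0.0]
force: [-0.2, 0.4, -2.2]
width: 0.545
```

Not yet in contact (force still −2.2 N). Lowering in 1 mm steps.

Emit:
move_arm(series=[[0,0,-0.1,0,0,0],[0,0,-0.1,0,0,0],[0,0,0,0,0,0],[0,0,0,0,0,0]])

```text
clock: 9.25
position: [0.626, -0.1809, 0.0352]
ee_rot: [2.01, 2.414, 0.001]
force: [-1.6, 0.9, 5.2]
width: 0.545
```

Emit:
move_arm(series=[[0,0,-0.1,0,0,0],[0,0,-0.1,0,0,0],[0,0,0,0,0,0],[0,0,0,0,0,0]])

```text
clock: 9.65
position: [0.6261, -0.181, 0.0347]
ee_rot: [2.011, 2.413, 0.002]
force: [-6.3, 3.0, 20.9]
width: 0.542
```

Emit:
move_arm(series=[[0,0,0.2,0,0,0],[0,0,0,0,0,0],[0,0,0,0,0,0]])

```text
clock: 9.95
position: [0.6259, -0.181, 0.0348]
ee_rot: [2.01, 2.414, 0.0]
force: [-0.8, 0.5, 2.9]
width: 0.543
```

Emit:
move_arm(series=[[0,0,0,0,0,0],[0,0,0,0,0,0],[0,0,0,0,0,0],[0,0,0,0,0,0],[0,0,0,0,0,0]], grip=0.82)

```text
clock: 10.45
position: [0.6258, -0.181, 0.0347]
ee_rot: [2.01, 2.414, -0.0]
force: [-1.2, 0.1, 0.0]
width: 0.817
```

Emit:
move_arm(series=[[0,0,1,0,0,0],[0,0,3,0,0,0],[0,0,4,0,0,0],[0,0,5,0,0,0],[0,0,5,0,0,0],[0,0,5,0,0,0],[0,0,4,0,0,0],[0,0,0,0,0,0]])

```text
clock: 11.25
position: [0.6279, -0.1825, 0.3123]
ee_rot: [2.005, 2.406, 0.008]
force: [0.4, -0.8, -0.3]
width: 0.82
```

Run:
```python
from fit import *
s=monitor.observe(); print(s["clock"],np.round(s["position"],4),s["width"],np.round(s["joints"],3))
S=imaging.get_image("scene"); d=S["color"][120:420,190:530,::-1]; cv2.imwrite("pics/s2.png",cv2.resize(d,None,fx=2,fy=2,interpolation=cv2.INTER_CUBIC))
```

```text
11.25 [ 0.6279 -0.1825  0.3123] 0.8202653048624075 [-0.13   0.46   0.517  1.436 -0.231  1.296  0.585]
```

View pics/s2.png

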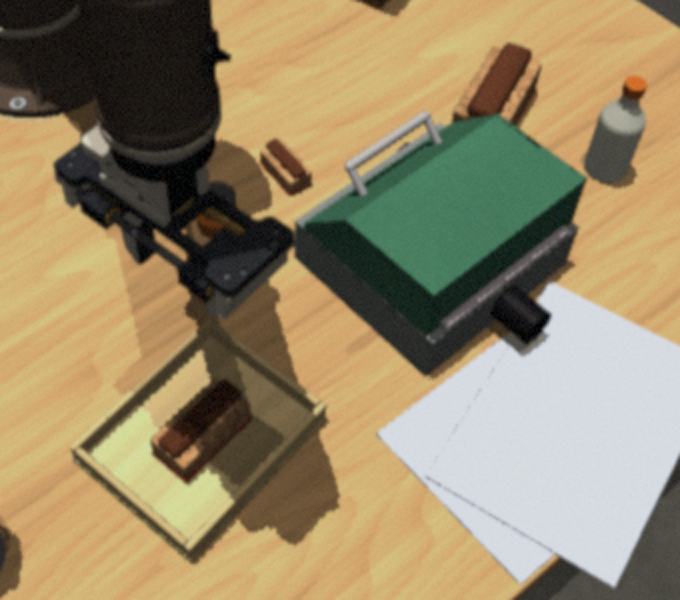

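The block lies flat in the middle of the tray, and the hood is shut and clear. Now moving to a tilted standoff in front of the bar.

Emit:
move_arm(series=[[-1,1.5,0,0,0,-2],[-1.2,2,0,0,0,-2],[-1.2,2.2,0,0,0,-2],[-1.2,2.4,0,0,0,-2],[-1.2,2.4,0,0.1,-3.5,0],[-1.2,2.4,0,0.1,-3.5,0],[-1.2,2.4,0,0.1,-3.5,0],[-1.2,2.4,0,0.1,-3.5,0]])

```text
clock: 12.1
position: [0.5305, -0.003, 0.3039]
ee_rot: [2.047, 2.136, 0.261]
force: [0.3, -0.2, -0.1]
width: 0.819
```

Emit:
move_arm(series=[[-1.2,2.4,0,0.2,-3.5,0],[-1.2,2.4,-1,0.2,-3.5,0],[-1.2,2.4,-1,0.2,-3.5,0],[-1.2,2.4,-1,0.2,-3.5,0],[-1.2,2.4,-1,0.2,-3.5,0],[-1.2,2.4,-1,0.2,-3.5,0],[-1.2,2.2,-1,0.1,-3.5,0],[-1.2,1.3,-1,0.1,-3.5,0]])

```text
clock: 12.9
position: [0.4513, 0.1446, 0.2458]
ee_rot: [1.814, 1.879, 0.62]
force: [0.8, -0.0, 0.8]
width: 0.818
```

Emit:
move_arm(series=[[0,0,-1,0,-3,0],[0,0,-0.8,0,0,0],[0,0,0,0,0,0],[0,0,0,0,0,0],[0,0,0,0,0,0],[0,0,0,0,0,0]])

```text
clock: 13.5
position: [0.4528, 0.1432, 0.2307]
ee_rot: [1.788, 1.847, 0.651]
force: [-0.4, 0.1, 0.7]
width: 0.822
```

Run:
```python
from fit import *
s,im=wrist(); print(s["clock"],np.round(s["position"],4),np.round(s["joints"],3)); R=cv2.Rodrigues(np.array(s["ee_rot"]))[0]; print(np.round(R,3))
d=im["color"][:,:,::-1].copy()
B=boxc(.7035,.1734,.0323,[(-.187,.06,.1385),(-.187,-.06,.1385)])
cv2.polylines(d,[proj(im,B).astype(int)],True,(0,0,255),1); cv2.imwrite("pics/w4.png",d)
np.savez("w4.npz",**{k:im[k] for k in("rvec","tvec","fx","fy","cx","cy")})
```

```text
13.5 [0.4528 0.1432 0.2307] [-0.744 -0.018 -0.01   2.466  1.277  0.47  -1.837]
[[-0.026  0.769  0.639]
 [ 1.     0.031  0.005]
 [-0.016  0.639 -0.769]]
```

View pics/w4.png

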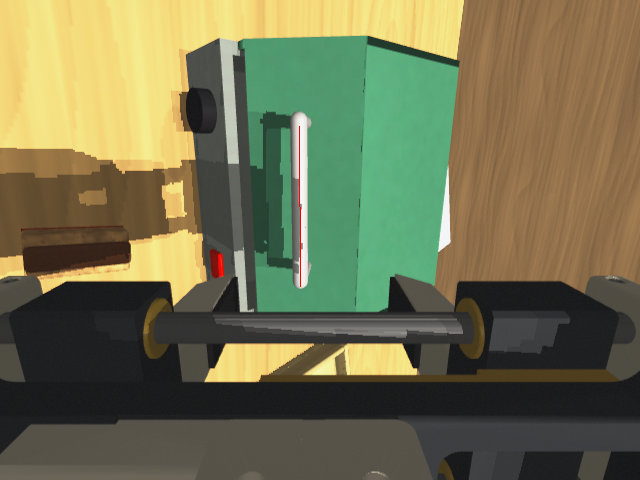

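The projected bar lies right on the seen bar, (300,115)–(300,288). The tool is tilted 40° and j4 is near its limit here, but that eases further out. Checking the bar's midpoint by ray, then closing in.

Emit:
move_arm(series=[[0.5,0.5,-0.5,0,0,0],[0.8,0.8,-1,0,-1,0],[0.8,0.8,-1.5,0,-1,0],[0.8,0.3,-1.5,0,-1,0],[0.7,0,-1.5,0,-1,0],[0,0,-0.4,0,0,0],[0,0,0,0,0,0],[0,0,0,0,0,0]], grip=0.65)

```text
clock: 14.35
position: [0.4886, 0.167, 0.1668]
ee_rot: [1.743, 1.801, 0.703]
force: [-0.3, -0.2, 0.7]
width: 0.652
```

```bash
cat > bar.py <<'E'
from fit import *
import sys
s,im=wrist(); R=cv2.Rodrigues(np.array(s["ee_rot"]))[0]; print(s["clock"],np.round(s["position"],4),np.round(s["joints"],3),s["width"],np.round(s["force"],1)); print(np.round(R,3))
B=boxc(.7035,.1734,.0323,[(-.187,.06,.1385),(-.187,-.06,.1385),(-.187,0,.1385)])
print("bar px",np.round(proj(im,B),1),"bar in tool",np.round(R.T@(B[2]-s["position"]),4),"dxyz",np.round(B[2]-s["position"],4))
old=dict(np.load("w4.npz")); print("bar from w4",np.round([atz(old,300,v,.1385) for v in(115,288)],4))
save(im,sys.argv[1])
E
python3 bar.py pics/w5.png
```

```text
14.35 [0.4886 0.167  0.1668] [-0.731  0.23  -0.048  2.514  1.919  0.548 -2.552] 0.6521734045482304 [-0.3 -0.2  0.7]
[[-0.025  0.723  0.691]
 [ 1.     0.031  0.004]
 [-0.018  0.691 -0.723]]
bar px [[313.6 168.7]
 [312.1 369.4]
 [312.8 278. ]] bar in tool [0.0002 0.0007 0.0398] dxyz [ 0.028   0.0004 -0.0283]
bar from w4 [[0.5151 0.2351 0.1385]
 [0.5184 0.1059 0.1385]]
```

View pics/w5.png

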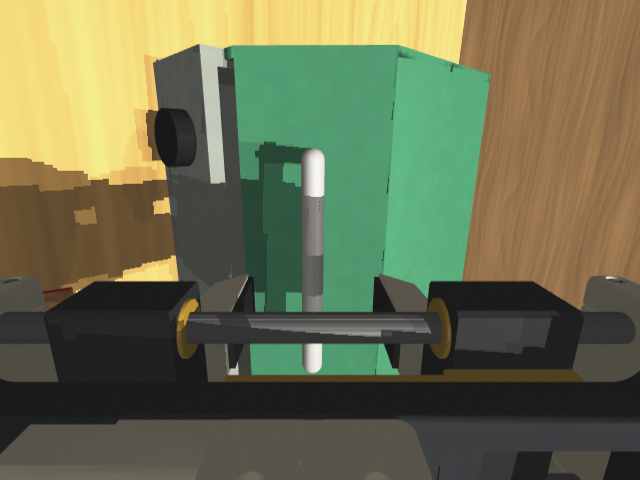

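The bar is centred between the fingers at column 313. However j7 (−2.55) and j4 (2.51) are near their limits, so I'll reduce the tilt to about 35° and see how the joints respond.

Emit:
move_arm(series=[[0,0,0.2,0,2.2,0],[0.2,0,0.2,0,2.2,0],[0.2,0.2,0,0,2.2,0],[0.1,0.2,0,0,2.2,0],[0,0,0,0,0,0],[0,0,0,0,0,0]], grip=0.48)

```text
clock: 15.0
position: [0.4937, 0.1712, 0.1711]
ee_rot: [1.841, 1.9, 0.586]
force: [-0.0, -0.2, -0.5]
width: 0.48
```

```bash
python3 bar.py pics/w6.png
```

```text
15.0 [0.4937 0.1712 0.1711] [-0.745  0.186  0.071  2.393  1.403  0.356 -1.949] 0.48046459097287364 [-0.  -0.2 -0.5]
[[-0.028  0.819  0.574]
 [ 1.     0.03   0.005]
 [-0.013  0.574 -0.819]]
bar px [[311.5 177.1]
 [311.  375.6]
 [311.2 285. ]] bar in tool [-0.0041 -0.0001  0.0398] dxyz [ 0.0229 -0.0039 -0.0326]
bar from w4 [[0.5151 0.2351 0.1385]
 [0.5184 0.1059 0.1385]]
```

Emit:
move_arm(series=[[0.4,0,-0.6,0,0,0],[0.6,0,-0.8,0,0,0],[0.6,0,-0.8,0,0,0],[0.4,0,-0.7,0,0,0],[0.3,0,-0.4,0,0,0],[0,0,0,0,0,0],[0,0,0,0,0,0]])

```text
clock: 15.75
position: [0.516, 0.171, 0.137]
ee_rot: [1.841, 1.903, 0.583]
force: [0.2, -1.2, -0.6]
width: 0.479
```

```bash
python3 bar.py pics/w7.png
```

```text
15.75 [0.516 0.171 0.137] [-0.698  0.289  0.068  2.385  1.698  0.327 -2.224] 0.4790019497051162 [ 0.2 -1.2 -0.6]
[[-0.029  0.82   0.572]
 [ 0.999  0.032  0.004]
 [-0.015  0.571 -0.82 ]]
bar px [[314.4 185.4]
 [312.9 428. ]
 [313.6 320.1]] bar in tool [-0.0037  0.0012 -0.0009] dxyz [ 0.0006 -0.0037  0.0015]
bar from w4 [[0.5151 0.2351 0.1385]
 [0.5184 0.1059 0.1385]]
```

View pics/w7.png

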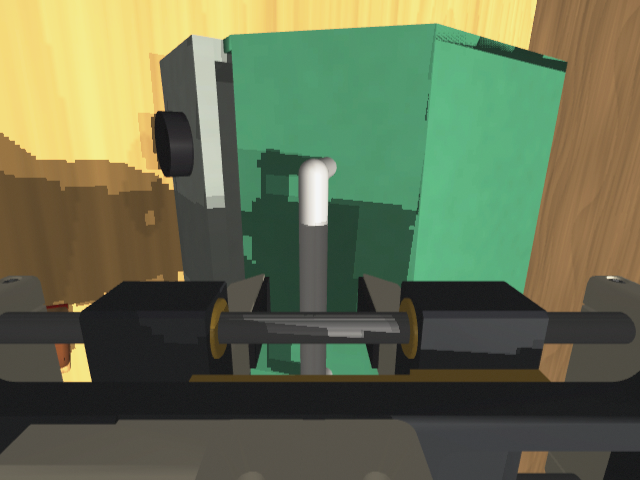

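The bar runs at column 314 between the two fingers (about 265 and 360) with no contact force. Closing.

Emit:
move_arm(series=[[0,0,0,0,0,0],[0,0,0,0,0,0],[0,0,0,0,0,0],[0,0,0,0,0,0],[0,0,0,0,0,0],[0,0,0,0,0,0]], grip=0, force=20)

```text
clock: 16.4
position: [0.5163, 0.1712, 0.1371]
ee_rot: [1.841, 1.903, 0.583]
force: [-1.4, -0.5, 0.2]
width: 0.121
```

Run:
```python
from h import *
s=monitor.observe(); p=np.array(s["position"]); print(s["clock"],p.round(4),s["width"]*92,np.round(s["force"],2),np.round(s["joints"],3))
# hinge from held bar; yaw ~1.9 deg; arc waypoints (world delta cm) every 0.05 rad
a0=np.arctan2(67,187); r=.1986; yaw=.03
prev=np.array([-r*np.cos(a0),r*np.sin(a0)])
for f in np.arange(.05,1.0,.05):
    q=np.array([-r*np.cos(a0+f),r*np.sin(a0+f)]); d=(q-prev)*100; prev=q
    print(round(f,2),np.round([d[0]*np.cos(yaw),d[0]*np.sin(yaw),d[1]],2))
```

```text
16.4 [0.5163 0.1712 0.1371] 11.143324036175088 [-1.41 -0.48  0.25] [-0.698  0.29   0.068  2.384  1.697  0.327 -2.224]
0.05 [0.36 0.01 0.93]
0.1 [0.4  0.01 0.91]
0.15 [0.45 0.01 0.89]
0.2 [0.49 0.01 0.86]
0.25 [0.53 0.02 0.84]
0.3 [0.58 0.02 0.81]
0.35 [0.62 0.02 0.78]
0.4 [0.65 0.02 0.75]
0.45 [0.69 0.02 0.71]
0.5 [0.72 0.02 0.68]
0.55 [0.76 0.02 0.64]
0.6 [0.79 0.02 0.6 ]
0.65 [0.82 0.02 0.56]
0.7 [0.85 0.03 0.52]
0.75 [0.87 0.03 0.48]
0.8 [0.89 0.03 0.43]
0.85 [0.91 0.03 0.39]
0.9 [0.93 0.03 0.34]
0.95 [0.95 0.03 0.3 ]
```

Bar pinched (11 mm). Lifting along the arc at about 0.5 rad/s, turning the tool with it.

Emit:
move_arm(series=[[0.18,0,0.46,0,1,0],[0.18,0,0.47,0,1,0],[0.4,0,0.91,0,2.3,0],[0.45,0,0.89,0,2.3,0],[0.49,0,0.86,0,2.3,0],[0.53,0,0.84,0,2.3,0],[0.29,0,0.41,0,1.2,0],[0,0,0,0,0,0]])

```text
clock: 17.2
position: [0.5375, 0.1714, 0.179]
ee_rot: [1.952, 2.017, 0.42]
force: [-19.5, 7.8, 11.2]
width: 0.121
```

```bash
cat > st.py <<'E'
from h import *
s=monitor.observe(); p=np.array(s["position"])
H=np.array([.5163+.187,.0701]); d=p[[0,2]]-H   # hinge z from held bar height .1371-.067
print(s["clock"],p.round(4),"w",round(s["width"]*92,1),"F",np.round(s["force"],2),"q",np.round(s["joints"],2),"r",np.hypot(*d).round(4),"angle",round(np.arctan2(d[1],-d[0])-np.arctan2(67,187),3))
E
python3 st.py
```

```text
17.2 [0.5375 0.1714 0.179 ] w 11.2 F [-19.45   7.8   11.22] q [-0.45  0.25 -0.1   2.14  0.58  0.45 -1.  ] r 0.1983 angle 0.237
```

Emit:
move_arm(series=[[0,0,0,0,0,0],[0,0,0,0,0,0],[0,0,0,0,0,0]])

```text
clock: 17.5
position: [0.537, 0.1714, 0.1782]
ee_rot: [1.95, 2.018, 0.42]
force: [-16.5, 7.3, 9.3]
width: 0.123
```

```bash
python3 st.py; python3 -c "
from h import *
print(np.round(cv2.Rodrigues(np.array(monitor.observe()['ee_rot']))[0],3), np.round(monitor.observe()['ft_torque'],2))"
```

```text
17.5 [0.537  0.1714 0.1782] w 11.3 F [-16.48   7.33   9.3 ] q [-0.45  0.25 -0.1   2.15  0.59  0.44 -1.01] r 0.1984 angle 0.232
[[-0.031  0.911  0.412]
 [ 0.999  0.034 -0.   ]
 [-0.014  0.411 -0.911]] [1.18 3.04 0.63]
```

The force is radially outward, so my arc is a little too tight. Easing the tool outward by 2 mm.

Emit:
move_arm(series=[[-0.1,0.05,0.06,0,0,0],[-0.1,0.05,0.06,0,0,0],[0,0,0,0,0,0],[0,0,0,0,0,0]])

```text
clock: 17.9
position: [0.538, 0.1716, 0.1801]
ee_rot: [1.951, 2.013, 0.423]
force: [2.0, 5.2, -4.3]
width: 0.125
```

```bash
python3 st.py
```

```text
17.9 [0.538  0.1716 0.1801] w 11.5 F [ 2.   5.2 -4.3] q [-0.45  0.25 -0.1   2.14  0.59  0.45 -1.01] r 0.1986 angle 0.243
```

Emit:
move_arm(series=[[0.27,0.02,0.42,0,1.2,0],[0.57,0.02,0.82,0,2.3,0],[0.6,0.02,0.79,0,2.3,0],[0.64,0.02,0.76,0,2.3,0],[0.34,0.02,0.37,0,1.2,0],[0,0,0,0,0,0],[0,0,0,0,0,0]])

```text
clock: 18.6
position: [0.5629, 0.1723, 0.2113]
ee_rot: [2.045, 2.109, 0.273]
force: [8.4, 6.3, -11.7]
width: 0.121
```

```bash
python3 st.py
```

```text
18.6 [0.5629 0.1723 0.2113] w 11.1 F [  8.44   6.33 -11.72] q [-0.29  0.3  -0.22  1.92  0.28  0.72 -0.65] r 0.1991 angle 0.444
```

Emit:
move_arm(series=[[0.42,0.05,0.26,0,1.2,0],[0.73,0.05,0.66,0,2.3,0],[0.76,0.05,0.63,0,2.3,0],[0.79,0.05,0.59,0,2.3,0],[0.41,0.05,0.28,0,1.2,0],[0,0,0,0,0,0],[0,0,0,0,0,0]])

```text
clock: 19.3
position: [0.5927, 0.1735, 0.2357]
ee_rot: [2.134, 2.2, 0.105]
force: [-2.5, 1.1, 2.5]
width: 0.123
```

```bash
python3 st.py
```

```text
19.3 [0.5927 0.1735 0.2357] w 11.3 F [-2.49  1.06  2.5 ] q [-0.22  0.39 -0.24  1.68  0.16  1.   -0.49] r 0.1991 angle 0.638
```

Emit:
move_arm(series=[[0.41,0.02,0.28,0,1.1,0],[0.84,0.03,0.53,0,2.2,0],[0.87,0.03,0.48,0,2.2,0],[0.89,0.03,0.44,0,2.2,0],[0.91,0.03,0.4,0,2.2,0],[0.46,0.02,0.18,0,1.1,0],[0.46,0.01,0.17,0,1.1,0],[0,0,0,0,0,0]])

```text
clock: 20.1
position: [0.6419, 0.1752, 0.2597]
ee_rot: [-2.132, -2.198, 0.121]
force: [1.5, 1.6, -3.2]
width: 0.125
```

Emit:
move_arm(series=[[0,0,0,0,0,0],[0,0,0,0,0,0],[0,0,0,0,0,0]])

```text
clock: 20.4
position: [0.6409, 0.1751, 0.2595]
ee_rot: [-2.132, -2.199, 0.121]
force: [3.3, 4.0, -12.9]
width: 0.124
```

```bash
python3 st.py
python3 - <<'E'
from h import *
S=imaging.get_image("scene"); d=S["color"][100:400,190:530,::-1]; cv2.imwrite("pics/s3.png",cv2.resize(d,None,fx=2,fy=2,interpolation=cv2.INTER_CUBIC))
E
```

```text
20.4 [0.6409 0.1751 0.2595] w 11.4 F [  3.34   3.97 -12.94] q [-0.19  0.57 -0.23  1.32  0.09  1.36 -0.39] r 0.1994 angle 0.908
```

View pics/s3.png

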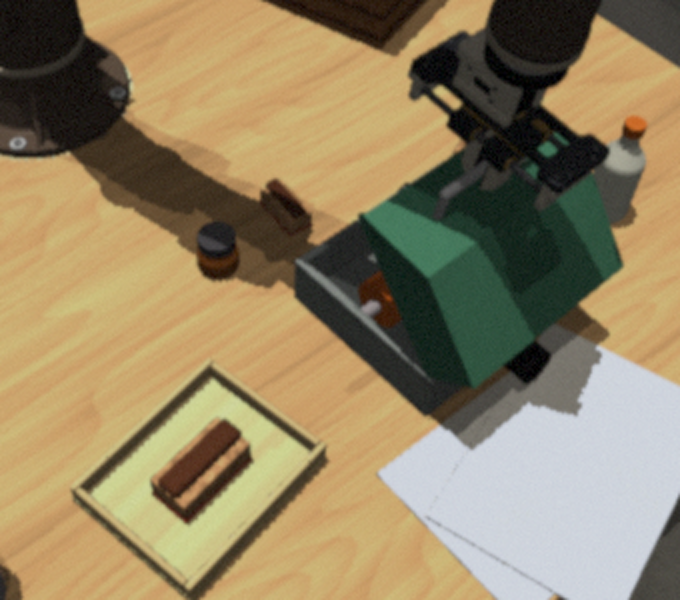

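The hood is open about 0.91 rad, still held, and the block lies flat in the tray. Easing back to about 0.68.

Emit:
move_arm(series=[[-0.46,-0.01,-0.23,0,-1.1,0],[-0.92,-0.03,-0.41,0,-2.2,0],[-0.9,-0.03,-0.43,0,-2.2,0],[-0.88,-0.03,-0.46,0,-2.2,0],[-0.43,-0.02,-0.25,0,-1.1,0],[-0.43,-0.02,-0.26,0,-1.1,0],[0,0,0,0,0,0],[0,0,0,0,0,0]])

```text
clock: 21.25
position: [0.601, 0.1737, 0.2411]
ee_rot: [2.153, 2.22, 0.065]
force: [-2.2, 1.7, 2.6]
width: 0.119
```

Emit:
move_arm(series=[[0,0,0,0,0,0],[0,0,0,0,0,0],[0,0,0,0,0,0],[0,0,0,0,0,0]])

```text
clock: 21.65
position: [0.6012, 0.1737, 0.2412]
ee_rot: [2.154, 2.22, 0.065]
force: [-3.9, 1.0, 7.1]
width: 0.119
```

```bash
python3 st.py
python3 - <<'E'
from fit import *
S=imaging.get_image("scene"); T=imaging.get_image("top")
for c,im in(("scene",S),("top",T)):
    d=cv2.resize(im["color"][:,:,::-1],None,fx=2,fy=2,interpolation=cv2.INTER_CUBIC)
    for a,col in((.59,(255,0,0)),(.68,(0,0,255)),(.77,(255,255,0))):
        P=[]
        for x,y,z in[(-.13,.12,.075),(-.13,-.12,.075),(0,-.12,.075),(0,.12,.075)]:
            P.append((x*np.cos(a)+z*np.sin(a),y,.0715-x*np.sin(a)+z*np.cos(a)))
        cv2.polylines(d,[(proj(im,boxc(.7035,.1734,.0323,P))*2).astype(int)],True,col,1)
    if c=="scene": cv2.imwrite("pics/s4.png",d[200:800,380:1060])
E
```

```text
21.65 [0.6012 0.1737 0.2412] w 10.9 F [-3.94  0.99  7.11] q [-0.21  0.42 -0.24  1.62  0.14  1.06 -0.47] r 0.1992 angle 0.689
```

View pics/s4.png

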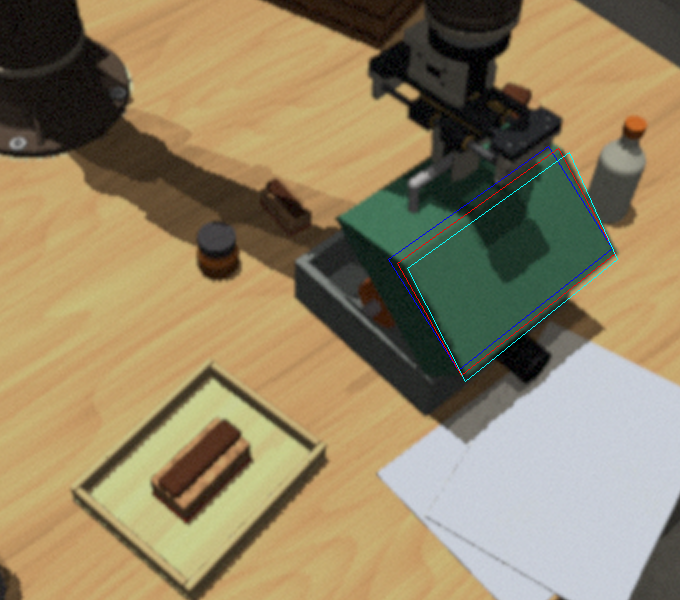

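The hood's top edges match the 0.68 rad outline, it is still pinched, and the block, jar and glue bottle are where they should be. Handing in.

```bash
python3 st.py; python3 -c "
from cell import workorder; print(workorder.sign_off())"; python3 st.py
```

```text
21.75 [0.6012 0.1737 0.2412] w 11.5 F [-4.24  0.58  6.64] q [-0.21  0.42 -0.24  1.62  0.14  1.06 -0.47] r 0.1992 angle 0.689
the job is handed in; nothing more can be done
None
the job is handed in; nothing more can be done
```

The job is handed in, at 21.75 s on the robot's clock of the 62 s allowed; sign-off gives no verdict.

I set the middle-sized cork block down flat in the plywood tray and let go with the hood still shut. I then pinched the hood's bar and lifted it along its arc, pausing three times, to about 0.91 rad. I held it there for about 0.3 s, then eased it back to 0.69 rad (39.5°), where the gripper still holds it.

**Last checks:**
- **Hood angle:** about 0.69 rad, worked out from the arm's position. The scene picture fits a 0.68 rad outline.
- **Grip:** the fingers are closed on the bar at about 11.5 mm, the arm is still, and the force on the tool is about 8 N.
- **Block:** it lies flat near the tray's middle in the last scene picture.
- **Jar and glue bottle:** they look unmoved, judged by eye in the scene picture.
- **Tool pot:** it was outside that crop and I did not measure it again. The arm stayed roughly 0.25 m away from it.

**What disagreed:**
- One wrist measurement, taken while the arm was still settling, was about 10 mm off in y. I repeated it with the arm still.
- Early in the lift the tool pushed on the bar with up to about 24 N because my arc was slightly tight. I corrected it by about 2 mm before going on.

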